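# Lock the reagent disc with the flat driver

### The arm

A 6-joint arm with a two-finger parallel gripper is mounted at the origin on the work surface. World frame = base frame: x ahead of the robot, y to its left, z up, the work surface at z = 0. Lengths are in mm, angles in rad, forces in N, time in s.
With the tool pointing down it reaches from about 350 to 850 mm from the base axis. Payload 8.1 kg.
Tool frame: the origin (TCP) lies at the very end of the fingers, on their centre line; the grasp point (between the pads) lies grasp_offset behind it (grasp_offset is the distance from the TCP to the grasp point, in mm); z points along the fingers, y is the line along which they close (so a half turn about z gives the same grasp; the last joint's range is limited). The gripper opens to 93 mm and grips with 3 to 60 N. Pads are 15 mm wide; open, the fingers measure 128 mm over their backs; the gripper's body (75 mm by 188 mm) begins 65 mm behind the grasp point.
Start: joints at [1.203, 0.13, 1.488, -0, 1.523, -0.085], TCP at [167.405, 576.178, 218.635] pointing down, gripper open.
Joint ranges: [-2.96, 2.96], [-0.89, 2.26], [0.02, 2.5], [-1.34, 4.48], [0, 2.73], [-2.66, 2.66]. Speed limits (rad/s): [2.39, 2.39, 2.79, 3.14, 3.14, 3.14].

### API

Orientations are given as a 3x3 rotation matrix whose columns are the frame's x, y, z axes.
In Python, from workcell import state, read_camera, job_done, grasp_offset gives the robot as it stands.
- The arm moves only by the tool arm_command, never from a script. Its argument "deltas" is a list of rows, each an object with "rot": the turn, a rotation vector about the tool's x, y, z in rad, a list of three; "slide": the shift along the tool's x, y, z in mm, a list of three; "grip": the finger opening in mm, from 0 to 93. In form: [{"rot": [wx, wy, wz], "slide": [x, y, z], "grip": grip}, ...]. A call has 1 to 20 rows; each row shifts and turns the commanded pose from where the row before left it, along the tool's axes as they then stand; what a row does not reach is not made up. A row lasts 1/10 s, in which the tool goes at most 50 mm and 8.59 degrees, less where a joint would pass 70% of its speed; a pose out of reach is approached as far as the arm can. A call with a gripper value outside its range is refused whole. The fingers move at their own pace and stop on an object; "squeeze" is the grip in N (left out, the last holds). Time passes only in rows, so rows that do not move let the fingers close. It gives the time, the measured TCP pose, the force, the opening and the grip force at its end, in the units of the state.
- state(): the state, without advancing time (a new reading comes with each control period).
- read_camera(name): name is "scene" or "side" or "wrist"; returns a dict with "img" (420x560x3 uint8, blue, green, red), "fx", "fy", "cx", "cy" (pixels), "T" (4x4, takes a point from camera to world coordinates). Camera axes: x right, y up, looking along -z (the intrinsics and any distortion apply to the point x, -y, -z); pixel columns grow to the right and rows downward; lengths in mm; the calibration is good to about 2 mm. A picture is of the moment at which its call begins. There is no depth.
- job_done(): hands the job in; it is judged then, once.
The state is a dict: "time": time; "joint_pos": joint angles; "qd": joint speeds; "tau": joint torques, N m; "tcp_pos": TCP position; "orientation": TCP orientation; "ft_force": force on the tool from outside, world axes, zero at the start; "moment": the same for the moment, N m; "gripper_width": opening from 0.0 (shut) to 1.0 (fully open); "grip_force": force on a finger pad.
Only numpy, scipy, OpenCV 4.12 (cv2) and the standard library are available. Lean on these libraries where they do the work, as an engineer would, in place of code of your own. Each camera call takes 0.05 s, during which the arm holds its last target. There are 200 camera calls.

### The job

Take the flat-bladed driver (the one with the flat-sided handle) out of its cup, put its blade into the slotted screw in the middle of the round reagent-bottle disc and, with the blade kept in the slot, turn the screw clockwise until it stops, so that its slot lines up with the two black marks. Then stand the driver upright back in the cup it came from and let go.

Things in the scene. Friction and masses are not known exactly. Their poses are not given: they have to be found in the camera images.
- driver: Flat driver, 118 mm tall, 0.18 kg, upright, blade down in its cup. Origin: centre of the blade's lower end, z up. Blade 32 wide (x), 4 thick (y), 35 long; round shank; flange 58 across, 60-68 above the origin; black flat-sided handle 68-118 above, 44 wide (x), 22 thick (y): grip across y. Half turns are equal. (The round-handled tool in the other, same cup is not it.)
- stand: The driver's cup, fixed: upright round aluminium tube, 56 mm outside, 44 mm inside, rim 75 mm above the deck, on a 72 mm base. Origin: on its axis at deck height. The driver hangs in it, flange on the rim, blade end 15 mm above the deck.
- lock_slot (a point): Mouth centre of the reagent disc's screw slot, level with the head's top, 51 mm above the deck; x along the slot, z up, turns with the screw. Steel head 52 mm across, 18 tall. Slot open at both ends, 13 deep, 18 wide at the mouth, narrowing over 8 to 9 wide. Fixed disc, 190 across; ten fixed bottles at radius 75, tops 66 above the deck. (The square cover's like screw is not it.)
- lock_screw (a joint): Angle of the disc's screw, rad, growing clockwise from above. Starts at 0 to 0.45; hard stop at 1.4 = locked, slot in line with the two black marks. Stiff (0.08 N m), stays where left, does not rise or sink. The blade has some 0.16 rad of play in the slot each way: turn the driver that much further.
Things that resemble listed ones, but are neither listed nor needed, are in the scene too. Leave any orange or yellow look-alike of the driver alone.

How it is judged:
By the outcome, as a careful person would: the job done as asked, in the order asked, and still so for the second after the job is handed in, with the robot touching nothing.
It also fails if it takes over 48 s, if anything falls off the work surface, if the arm or the gripper's body presses on something with over 40 N, if the wrist force passes 120 N, or if a joint passes its speed limit or range.

## Working session

There is one attempt and no reset: what is moved stays moved. The work goes in short steps, Python scripts to look and compute and a tool call to move; the robot and the scene stay as the last step left them, time stands still between calls to the robot, and variables do not carry over. Pictures are saved under pics/ and viewed, at most 12 in all, crops included, and the job is handed in when it is done.

Besides the shell and the picture viewer there is one more tool, called after "Request:" as name(argument=value, ...), one argument or row to a line, values as JSON. arm_command: Moves the arm, as the interface text tells. Its arguments: {"type":"object","properties":{"deltas":{"type":"array","items":{"type":"object","properties":{"rot":{"type":"array","items":{"type":"number"}},"slide":{"type":"array","items":{"type":"number"}},"grip":{"type":"number"}}}},"squeeze":{"type":"number"}},"required":["deltas"]}

```bash
mkdir -p pics; python3 - <<'E'
from workcell import *
import cv2,numpy as np
print(state(),grasp_offset)
for n in ("scene","side"):
    c=read_camera(n);cv2.imwrite(f"pics/{n}0.png",c["img"]);print(n,{k:np.round(v,3) if k!="img" else 0 for k,v in c.items()})
E
```

```text
{'time': 0.0, 'joint_pos': array([ 1.20260857e+00,  1.31149809e-01,  1.48923710e+00,  1.28192998e-05,
        1.52301244e+00, -8.53934127e-02]), 'qd': array([ 0.00109073, -0.00020145,  0.00225367,  0.0006767 ,  0.00165975,
        0.00145751]), 'tau': array([-1.10696772e-03, -5.59875441e+01, -4.91728914e+01,  7.66137103e-02,
        3.68042488e-02, -1.51481304e-04]), 'tcp_pos': array([167.19326085, 575.65564554, 217.61740252]), 'orientation': array([[-9.60279225e-01,  2.79040090e-01, -6.62220332e-04],
       [ 2.79040826e-01,  9.60277768e-01, -1.68100027e-03],
       [ 1.66848996e-04, -1.79901615e-03, -9.99998368e-01]]), 'ft_force': array([0.32258401, 0.19182001, 0.04491164]), 'moment': array([-0.02760282, -0.04400873,  0.00734148]), 'grip_force': 0.0, 'gripper_width': 1.0018519192169617} 18.8
scene {'img': 0, 'fx': np.float64(439.307), 'fy': np.float64(439.307), 'cx': np.float64(283.654), 'cy': np.float64(206.255), 'T': array([[ 2.65000e-01, -8.23000e-01,  5.03000e-01,  9.34706e+02],
       [ 9.64000e-01,  2.29000e-01, -1.33000e-01, -1.04098e+02],
       [-6.00000e-03,  5.20000e-01,  8.54000e-01,  7.84787e+02],
       [ 0.00000e+00,  0.00000e+00,  0.00000e+00,  1.00000e+00]])}
side {'img': 0, 'fx': np.float64(492.113), 'fy': np.float64(492.113), 'cx': np.float64(280.073), 'cy': np.float64(213.721), 'T': array([[-7.09000e-01,  4.52000e-01, -5.41000e-01,  1.10302e+02],
       [-7.05000e-01, -4.33000e-01,  5.62000e-01,  4.13959e+02],
       [ 2.00000e-02,  7.80000e-01,  6.26000e-01,  5.52737e+02],
       [ 0.00000e+00,  0.00000e+00,  0.00000e+00,  1.00000e+00]])}
```

View pics/scene0.png

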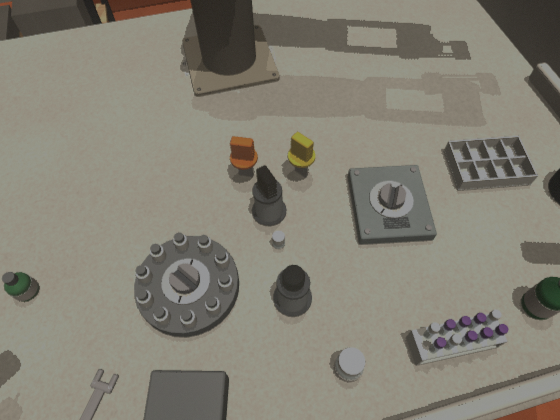

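View pics/side0.png

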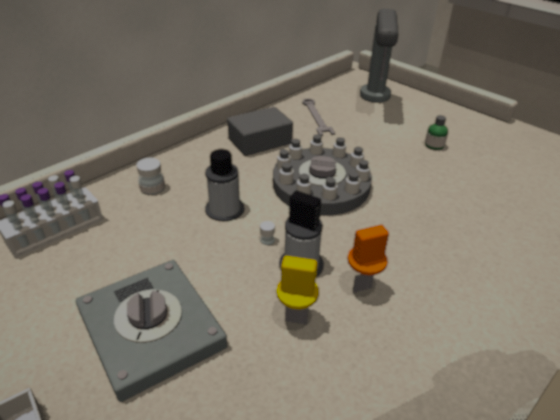

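The scene view has the target driver (black flat handle) near (266,182) in its cup at (268,208), and the disc screw at (185,280). The side view has the handle at (305,211) and the disc screw at (322,168). The orange and yellow look-alikes stand right beside the driver, at (243,150) and (302,148) in the scene view.

```bash
cat > h.py <<'E'
from workcell import *
import cv2,numpy as np
def ray(c,u,v):
    d=c["T"][:3,:3]@np.array([(u-c["cx"])/c["fx"],-(v-c["cy"])/c["fy"],-1]);return c["T"][:3,3],d
def plane(c,u,v,z):
    o,d=ray(c,u,v);return o+d*(z-o[2])/d[2]
def tri(r1,r2):
    (a,d),(b,e)=r1,r2
    s=np.linalg.lstsq(np.c_[d,-e],b-a,rcond=None)[0];p,q=a+s[0]*d,b+s[1]*e
    return (p+q)/2,np.linalg.norm(p-q)
def proj(c,P):
    p=c["T"][:3,:3].T@(np.asarray(P,float)-c["T"][:3,3]);return c["cx"]+c["fx"]*p[0]/-p[2],c["cy"]-c["fy"]*p[1]/-p[2]
def shot(n,f=None):
    c=read_camera(n)
    if f: cv2.imwrite(f"pics/{f}.png",c["img"])
    return c
E
python3 - <<'E'
from h import *
s,d=shot("scene"),shot("side")
def blob(c,x0,y0,x1,y1):
    m=(c["img"][y0:y1,x0:x1].max(2)<40).astype(np.uint8)
    n,l,st,ce=cv2.connectedComponentsWithStats(m);i=1+st[1:,4].argmax();print(st[i]);return ce[i]+[x0,y0]
a=blob(s,245,155,290,202);b=blob(d,285,185,325,228)
print(a,b,tri(ray(s,*a),ray(d,*b)))
print("disc",tri(ray(s,185,279),ray(d,322,168)),plane(s,185,279,51),plane(d,322,168,51))
for n,u,v in(("or",243,140),("ye",302,143)):print(n,plane(s,u,v,130))
w=shot("wrist","w0");print(w["T"].round(2),w["fx"])
st=state();R=st["orientation"];print("cam in tool",(R.T@(w["T"][:3,3]-st["tcp_pos"])).round(1),(R.T@w["T"][:3,:3]).round(2))
E
```

```text
[20 31  1  1  1]
[  3   6  34  37 985]
[265. 186.] [304.49238579 210.12893401] (array([480.1906257 , -20.51068263, 103.0620291 ]), np.float64(1.9598479790901833))
disc (array([ 596.0650637 , -200.83418528,   39.72820506]), np.float64(0.9031239484017248)) [ 601.51224784 -199.01978921   51.        ] [ 585.28916166 -187.84171196   51.        ]
or [384.06700557 -37.95366046 130.        ]
ye [421.70377008  69.19382143 130.        ]
[[ 2.8000e-01 -9.3000e-01 -2.3000e-01  1.0359e+02]
 [ 9.6000e-01  2.7000e-01  7.0000e-02  5.9357e+02]
 [-0.0000e+00 -2.4000e-01  9.7000e-01  3.8410e+02]
 [ 0.0000e+00  0.0000e+00  0.0000e+00  1.0000e+00]] 343.3816478731357
cam in tool [  66.1   -1.  -166. ] [[-0.    0.97  0.24]
 [ 1.   -0.    0.  ]
 [ 0.    0.24 -0.97]]
```

View pics/w0.png

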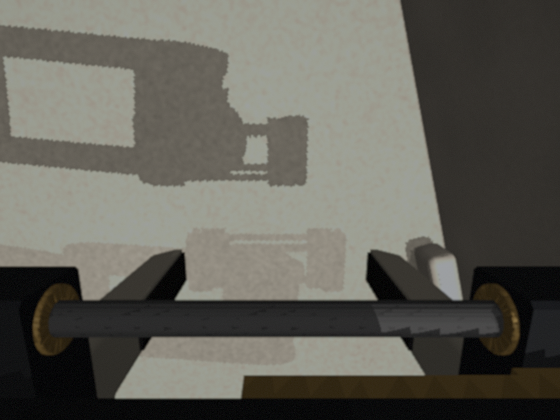

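Request:
arm_command(
  deltas=[
    {"slide": [-32.4,-36.4,-1.6],"grip": 93},
    {"slide": [-32.4,-36.4,-1.6]},
    {"slide": [-32.4,-36.4,-1.6]},
    {"slide": [-32.4,-36.4,-1.6]},
    {"slide": [-32.4,-36.4,-1.6]},
    {"slide": [-32.4,-36.4,-1.6]},
    {"slide": [-32.4,-36.4,-1.6]},
    {"slide": [-32.4,-36.4,-1.6]},
    {"slide": [-32.4,-36.4,-1.6]},
    {"slide": [-32.4,-36.4,-1.6]},
    {"slide": [-32.4,-36.4,-1.6]},
    {"slide": [-32.4,-36.4,-1.6]},
    {"slide": [-32.4,-36.4,-1.6]},
    {"slide": [-32.4,-36.4,-1.6]},
    {"rot": [0,0,0.148]},
    {"rot": [0,0,0.148]},
    {"rot": [0,0,0.148]},
    {"rot": [0,0,0.148]},
    {"rot": [0,0,0.148]},
    {"rot": [0,0,0.148]},
  ],
)

```text
invalid input at $.deltas[0]: expected keys rot, slide, grip
```

Request:
arm_command(
  deltas=[
    {"rot": [0,0,0.148]},
    {"rot": [0,0,0.148]},
    {"rot": [0,0,0.148]},
    {"rot": [0,0,0.148]},
    {"rot": [0,0,0.148]},
    {"rot": [0,0,0.148]},
    {"rot": [0,0,0.148]},
    {"rot": [0,0,0.148],"grip": 60},
    {"slide": [0,0,0],"grip": 60},
  ],
)

```text
invalid input at $.deltas[0]: expected keys rot, slide, grip
```

```bash
python3 - <<'E'
from h import *
w=shot("wrist","w1");st=state();print(st["time"],st["tcp_pos"],st["orientation"].round(3).tolist(),st["joint_pos"].round(2))
E
```

```text
0.3 [167.34265881 575.9980253  218.28798247] [[-0.96, 0.279, -0.0], [0.279, 0.96, -0.001], [0.0, -0.001, -1.0]] [ 1.2   0.13  1.49  0.    1.52 -0.09]
```

View pics/w1.png

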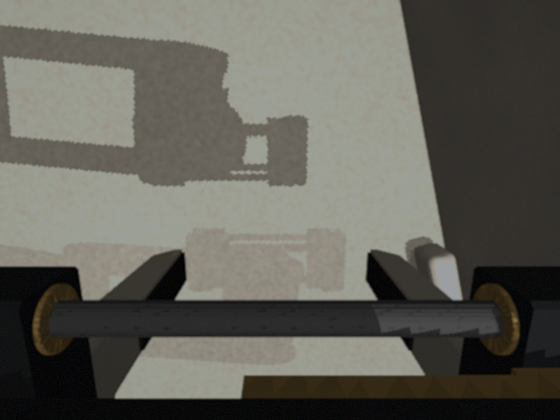

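The arm has not moved: the picture is unchanged because the calls were refused. Every row needs all three keys.

Request:
arm_command(
  deltas=[
    {"rot": [0,0,0],"slide": [-32.4,-36.4,-1.6],"grip": 93},
    {"rot": [0,0,0],"slide": [-32.4,-36.4,-1.6],"grip": 93},
    {"rot": [0,0,0],"slide": [-32.4,-36.4,-1.6],"grip": 93},
    {"rot": [0,0,0],"slide": [-32.4,-36.4,-1.6],"grip": 93},
    {"rot": [0,0,0],"slide": [-32.4,-36.4,-1.6],"grip": 93},
    {"rot": [0,0,0],"slide": [-32.4,-36.4,-1.6],"grip": 93},
    {"rot": [0,0,0],"slide": [-32.4,-36.4,-1.6],"grip": 93},
    {"rot": [0,0,0],"slide": [-32.4,-36.4,-1.6],"grip": 93},
    {"rot": [0,0,0],"slide": [-32.4,-36.4,-1.6],"grip": 93},
    {"rot": [0,0,0],"slide": [-32.4,-36.4,-1.6],"grip": 93},
    {"rot": [0,0,0],"slide": [-32.4,-36.4,-1.6],"grip": 93},
    {"rot": [0,0,0],"slide": [-32.4,-36.4,-1.6],"grip": 93},
    {"rot": [0,0,0],"slide": [-32.4,-36.4,-1.6],"grip": 93},
    {"rot": [0,0,0],"slide": [-32.4,-36.4,-1.6],"grip": 93},
    {"rot": [0,0,0.148],"slide": [0,0,0],"grip": 60},
    {"rot": [0,0,0.148],"slide": [0,0,0],"grip": 60},
    {"rot": [0,0,0.148],"slide": [0,0,0],"grip": 60},
    {"rot": [0,0,0.148],"slide": [0,0,0],"grip": 60},
    {"rot": [0,0,0.148],"slide": [0,0,0],"grip": 60},
    {"rot": [0,0,0.148],"slide": [0,0,0],"grip": 60},
  ],
)

```text
time: 2.3
tcp_pos: [460.7, -39.8, 241.0]
orientation: [[-0.384, 0.923, 0.0], [0.923, 0.384, -0.0], [-0.0, -0.0, -1.0]]
ft_force: [-0.5, 0.2, -0.0]
gripper_width: 0.648
grip_force: 0.0
```

Request:
arm_command(
  deltas=[
    {"rot": [0,0,0.148],"slide": [0,0,0],"grip": 60},
    {"rot": [0,0,0.148],"slide": [0,0,0],"grip": 60},
    {"rot": [0,0,0.148],"slide": [0,0,0],"grip": 60},
    {"rot": [0,0,0.148],"slide": [0,0,0],"grip": 60},
    {"rot": [0,0,0.148],"slide": [0,0,0],"grip": 60},
    {"rot": [0,0,0.148],"slide": [0,0,0],"grip": 60},
    {"rot": [0,0,0.148],"slide": [0,0,0],"grip": 60},
    {"rot": [0,0,0.148],"slide": [0,0,0],"grip": 60},
    {"rot": [0,0,0],"slide": [0,0,0],"grip": 60},
    {"rot": [0,0,0],"slide": [0,0,0],"grip": 60},
  ],
)

```text
time: 3.3
tcp_pos: [460.8, -39.8, 241.1]
orientation: [[0.703, 0.711, 0.0], [0.711, -0.703, -0.0], [-0.0, 0.0, -1.0]]
ft_force: [0.4, -0.9, -0.3]
gripper_width: 0.644
grip_force: 0.0
```

```bash
python3 - <<'E'
from h import *
w=shot("wrist","w2");st=state();print(st["time"],st["tcp_pos"],st["orientation"].round(3).tolist(),st["joint_pos"].round(2))
E
```

```text
3.35 [460.76850328 -39.72471334 241.04106384] [[0.703, 0.711, 0.0], [0.711, -0.703, 0.0], [0.0, -0.0, -1.0]] [-0.2  -0.26  1.82  0.    1.58  0.58]
```

View pics/w2.png

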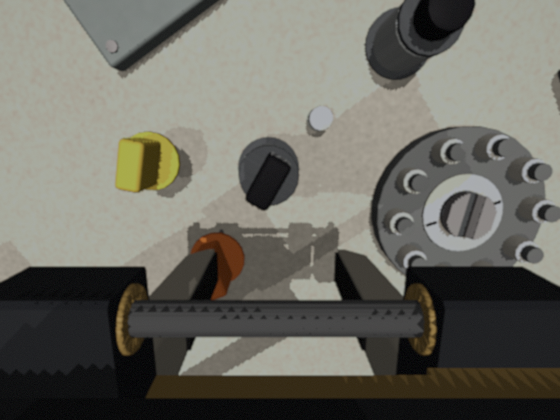

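The wrist view has the driver's black handle at about (269,181), with its long side leaning roughly 30° right of image-up. The cup is at (268,172), the orange look-alike at (218,262), and the disc screw at (466,213) with marks at (431,219) and (497,203).

```bash
python3 - <<'E'
from h import *
w=shot("wrist");s=shot("scene")
def blobs(m,x0,y0):
    k,_=cv2.findContours(m,0,2);k=max(k,key=cv2.contourArea);return k+[x0,y0]
g=w["img"][130:225,225:315].max(2)
print(np.bincount(g.ravel(),minlength=256)[:120].reshape(-1,5).sum(1))
for th in(22,32,42):
    k=blobs((g<th).astype(np.uint8),225,130);r=cv2.minAreaRect(k.astype(np.float32))
    print(th,cv2.contourArea(k),r)
    b=cv2.boxPoints(r)
    P=np.array([plane(w,u,v,133) for u,v in b]);e=P[1]-P[0],P[2]-P[1]
    print(P.mean(0),[(np.linalg.norm(x),np.degrees(np.arctan2(x[1],x[0]))) for x in e])
c=cv2.resize(w["img"][130:230,220:320],(600,600),interpolation=cv2.INTER_CUBIC)
c2=cv2.resize(np.clip(c.astype(float)*2,0,255).astype(np.uint8),(400,400))
d=cv2.resize(w["img"][140:285,400:545],(400,400));cv2.imwrite("pics/w3.png",np.hstack([c2,d]))
# orange both views
hs=lambda c:cv2.inRange(cv2.cvtColor(c["img"],cv2.COLOR_BGR2HSV),(5,180,100),(15,255,255))
d2=shot("side");mm=[]
for c in(s,d2):
    k=max(cv2.findContours(hs(c),0,2)[0],key=cv2.contourArea);x,y,ww,h=cv2.boundingRect(k);M=cv2.moments(k);mm.append(ray(c,M["m10"]/M["m00"],M["m01"]/M["m00"]))
print("orange",tri(*mm))
E
```

```text
[  0   0  10 165 423 671  58  35  26  34  29  46 207 826 481 104 184  50
  35  29  28  35  60  42]
22 140.0 ((267.428955078125, 182.31094360351562), (25.322641372680664, 51.12720489501953), 28.810794830322266)
[475.45411654 -16.23454922 133.        ] [(np.float64(41.052821103203726), np.float64(15.904389031502813)), (np.float64(19.955746952758417), np.float64(-73.1771415240089))]
32 1250.5 ((267.3077087402344, 181.9615478515625), (26.29536247253418, 51.72248077392578), 29.744882583618164)
[475.57880571 -15.96828507 133.        ] [(np.float64(41.50189953587247), np.float64(14.954520642208998)), (np.float64(20.714718396351792), np.float64(-74.09261807858425))]
42 1307.0 ((267.4528503417969, 182.08489990234375), (27.098875045776367, 52.54656219482422), 29.05460548400879)
[475.5809908  -16.12941305 133.        ] [(np.float64(42.16679692049656), np.float64(15.629336538159727)), (np.float64(21.343249300166566), np.float64(-73.40119435414627))]
orange (array([372.35436373, -26.70227942, 116.24001403]), np.float64(5.690035166224767))
```

View pics/w3.png

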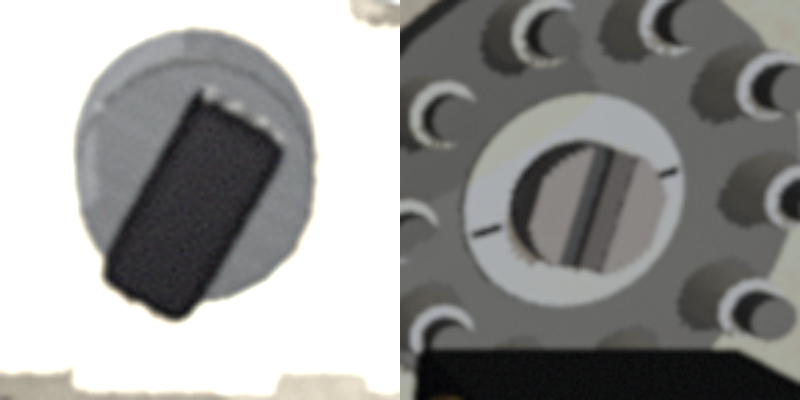

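Request:
arm_command(
  deltas=[
    {"rot": [0,0,0],"slide": [27.3,-6.1,0],"grip": 60},
    {"rot": [0,0,0.131],"slide": [0,0,0],"grip": 60},
    {"rot": [0,0,0.131],"slide": [0,0,0],"grip": 60},
    {"rot": [0,0,0.131],"slide": [0,0,0],"grip": 60},
    {"rot": [0,0,0.131],"slide": [0,0,0],"grip": 60},
    {"rot": [0,0,0],"slide": [0,0,30],"grip": 60},
    {"rot": [0,0,0],"slide": [0,0,30],"grip": 60},
    {"rot": [0,0,0],"slide": [0,0,30],"grip": 60},
    {"rot": [0,0,0],"slide": [0,0,10],"grip": 60},
    {"rot": [0,0,0],"slide": [0,0,0],"grip": 60},
  ],
)

```text
time: 4.5
tcp_pos: [474.5, -15.9, 139.5]
orientation: [[0.965, 0.261, -0.003], [0.261, -0.965, 0.0], [-0.003, -0.001, -1.0]]
ft_force: [-0.4, 0.1, -0.2]
gripper_width: 0.641
grip_force: 0.0
```

```bash
python3 - <<'E'
from h import *
w=shot("wrist");st=state();R=st["orientation"];p=st["tcp_pos"]
print(st["time"],p,np.degrees(np.arctan2(R[1,0],R[0,0])))
m=(w["img"].max(2)<32).astype(np.uint8);m[270:]=0
for k in cv2.findContours(m,0,2)[0]:
    if 600<cv2.contourArea(k)<9000:
        r=cv2.minAreaRect(k);P=np.array([plane(w,u,v,133) for u,v in cv2.boxPoints(r)]);e=P[1]-P[0],P[2]-P[1]
        print(r,P.mean(0),[(np.linalg.norm(x),np.degrees(np.arctan2(x[1],x[0]))) for x in e])
cv2.imwrite("pics/w4.png",w["img"])
E
```

```text
4.55 [475.63598382 -16.11137079 141.27837245] 15.090300601062069
((275.5, 241.0), (41.0, 56.0), 0.0) [484.93549106 -14.02749984 133.        ] [(np.float64(30.94285192431664), np.float64(14.247939555682814)), (np.float64(21.149598099462587), np.float64(-74.89480172068268))]
```

View pics/w4.png

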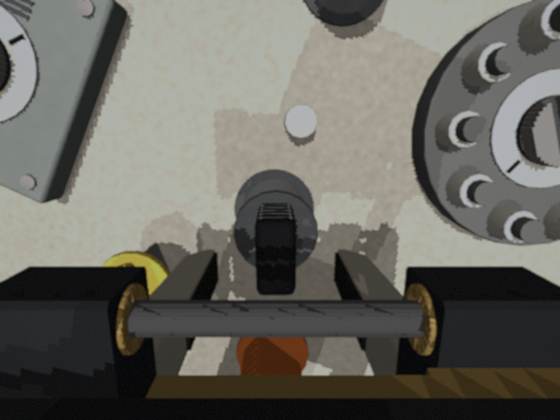

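The handle is centred between the fingers at (275,254) and square to them, so I go down and grip.

Request:
arm_command(
  deltas=[
    {"rot": [0,0,0],"slide": [1.5,0.4,20],"grip": 60},
    {"rot": [0,0,0],"slide": [0,0,20],"grip": 60},
    {"rot": [0,0,0],"slide": [0,0,13],"grip": 60},
    {"rot": [0,0,0],"slide": [0,0,0],"grip": 10},
    {"rot": [0,0,0],"slide": [0,0,0],"grip": 10},
    {"rot": [0,0,0],"slide": [0,0,0],"grip": 10},
    {"rot": [0,0,0],"slide": [0,0,0],"grip": 10},
    {"rot": [0,0,0],"slide": [0,0,0],"grip": 10},
    {"rot": [0,0,0],"slide": [0,0,0],"grip": 10},
  ],
  squeeze=50,
)

```text
time: 5.45
tcp_pos: [477.8, -16.1, 88.7]
orientation: [[0.966, 0.26, 0.001], [0.26, -0.966, -0.0], [0.001, 0.0, -1.0]]
ft_force: [-0.8, 0.1, 3.2]
gripper_width: 0.235
grip_force: 50.0
```

```bash
python3 - <<'E'
from h import *
st=state();R=st["orientation"];print(st["time"],st["tcp_pos"],np.degrees(np.arctan2(R[1,0],R[0,0])),st["gripper_width"]*93,st["grip_force"],st["ft_force"],st["joint_pos"].round(2))
E
```

```text
5.45 [477.75148623 -16.11612251  88.69134313] 15.055121889731264 21.879886569268752 50.00089108943939 [-0.81547425  0.05938461  3.23988302] [-0.14 -0.1   1.96  0.    1.28  1.17]
```

Request:
arm_command(
  deltas=[
    {"rot": [0,0,0],"slide": [0,0,-10],"grip": 10},
    {"rot": [0,0,0],"slide": [0,0,-25],"grip": 10},
    {"rot": [0,0,0],"slide": [0,0,-25],"grip": 10},
    {"rot": [0,0,0],"slide": [0,0,-25],"grip": 10},
    {"rot": [0,0,0],"slide": [0,0,0],"grip": 10},
  ],
)

```text
time: 5.95
tcp_pos: [479.6, -16.4, 177.4]
orientation: [[0.966, 0.26, 0.007], [0.26, -0.966, -0.001], [0.006, 0.003, -1.0]]
ft_force: [0.1, -0.2, -3.2]
gripper_width: 0.233
grip_force: 50.0
```

```bash
python3 - <<'E'
from h import *
# w2 pose camera: build from tool->camera mount
w=shot("wrist");st=state();R=st["orientation"];p=st["tcp_pos"];print(p,R.round(3).tolist())
X=np.eye(4);X[:3,:3]=R;X[:3,3]=p;M=np.linalg.inv(X)@w["T"]
Y=np.eye(4);Y[:3,:3]=[[.703,.711,0],[.711,-.703,0],[0,0,-1]];Y[:3,3]=[460.77,-39.72,241.04]
c=dict(w);c["T"]=Y@M
q=lambda x,y:(400+(x-400)*145/400,140+y*145/400)
m1,m2=[plane(c,*q(*a),33)[:2] for a in((485,232),(668,173))]
e1,e2=[plane(c,*q(*a),51)[:2] for a in((620,148),(580,268))]
print("marks",m1,m2,(m1+m2)/2,np.degrees(np.arctan2(*(m2-m1)[::-1])))
print("slot",e1,e2,(e1+e2)/2,np.linalg.norm(e1-e2),np.degrees(np.arctan2(*(e1-e2)[::-1])))
E
```

```text
[478.61660448 -16.3459282  175.00956994] [[0.966, 0.26, 0.004], [0.26, -0.966, -0.001], [0.004, 0.002, -1.0]]
marks [ 564.22260174 -187.86693658] [ 632.45892404 -220.61592413] [ 598.34076289 -204.24143035] -25.637970862033427
slot [ 619.22822931 -188.79002392] [ 579.06009357 -216.60038346] [ 599.14416144 -202.69520369] 48.85586174701937 34.69674467412341
```

Request:
arm_command(
  deltas=[
    {"rot": [0,0,0],"slide": [3,46,0],"grip": 10},
    {"rot": [0,0,0],"slide": [3,46,0],"grip": 10},
    {"rot": [0,0,0],"slide": [3,46,0],"grip": 10},
    {"rot": [0,0,0],"slide": [3,46,0],"grip": 10},
    {"rot": [0,0,0],"slide": [3,46,0],"grip": 10},
    {"rot": [0,0,-0.11],"slide": [0,0,0],"grip": 10},
    {"rot": [0,0,-0.11],"slide": [0,0,0],"grip": 10},
    {"rot": [0,0,-0.11],"slide": [0,0,0],"grip": 10},
    {"rot": [0,0,0],"slide": [0,0,0],"grip": 10},
    {"rot": [0,0,0],"slide": [0,0,0],"grip": 10},
    {"rot": [0,0,0],"slide": [0,0,0],"grip": 10},
  ],
)

```text
time: 7.1
tcp_pos: [551.2, -234.0, 172.3]
orientation: [[0.831, 0.557, -0.001], [0.557, -0.831, 0.001], [-0.001, -0.001, -1.0]]
ft_force: [0.4, 0.0, -1.4]
gripper_width: 0.234
grip_force: 50.0
```

```bash
python3 - <<'E'
from h import *
w=shot("wrist","w5");st=state();R=st["orientation"];print(st["tcp_pos"],R.round(3).tolist(),st["joint_pos"].round(2))
np.savez("w5.npz",**w)
E
```

```text
[ 551.33347481 -234.06756325  172.59808709] [[0.83, 0.557, -0.001], [0.557, -0.83, 0.0], [-0.0, -0.0, -1.0]] [-0.49  0.15  1.55 -0.    1.44  0.49]
```

View pics/w5.png

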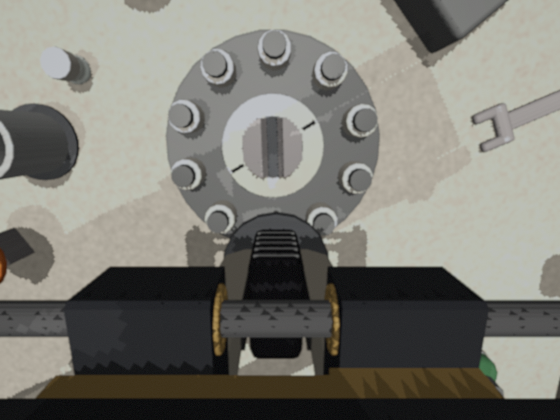

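The slot shows upright at columns 263–284, rows 117–180, with the head centre near (273,147) and marks at (309,125) and (238,168). I measure it more finely.

```bash
python3 - <<'E'
from h import *
w=dict(np.load("w5.npz"));g=cv2.cvtColor(w["img"],cv2.COLOR_BGR2GRAY)
for r in(122,135,150,165,175):print(r,g[r,236:312].tolist())
k=max(cv2.findContours(cv2.morphologyEx(((g[90:200,215:330]>150)).astype(np.uint8),3,np.ones((3,3))),0,2)[0],key=cv2.contourArea)+[215,90]
el=cv2.fitEllipse(cv2.convexHull(k));print("ring",el,plane(w,*el[0],33))
p,q=plane(w,309,125,33),plane(w,238,168,33);print("marks",(p+q)/2,np.degrees(np.arctan2(p[1]-q[1],p[0]-q[0])))
for P in((598.5,-203.5,51),):print(proj(w,P))
E
```

```text
122 [192, 192, 192, 191, 192, 192, 192, 192, 192, 192, 191, 192, 192, 190, 189, 189, 186, 179, 174, 171, 170, 170, 172, 165, 141, 111, 95, 93, 92, 89, 79, 79, 82, 82, 83, 84, 83, 83, 82, 79, 72, 81, 87, 91, 91, 95, 114, 140, 150, 151, 150, 150, 149, 150, 155, 162, 166, 172, 184, 190, 190, 190, 190, 190, 190, 190, 190, 190, 191, 191, 191, 190, 184, 169, 144, 107]
135 [190, 190, 190, 191, 189, 185, 173, 163, 153, 148, 148, 148, 147, 148, 147, 147, 148, 147, 148, 148, 148, 148, 148, 149, 141, 119, 97, 92, 92, 91, 83, 75, 78, 80, 82, 83, 82, 83, 81, 79, 73, 76, 86, 90, 91, 92, 106, 135, 147, 149, 148, 148, 148, 152, 160, 163, 159, 155, 152, 152, 151, 150, 151, 149, 147, 155, 175, 187, 190, 191, 191, 190, 190, 190, 190, 190]
150 [190, 190, 190, 191, 190, 184, 166, 150, 145, 145, 144, 145, 146, 144, 145, 145, 146, 146, 145, 145, 146, 146, 146, 147, 142, 127, 106, 95, 93, 92, 89, 83, 79, 80, 80, 81, 81, 80, 81, 82, 78, 79, 85, 90, 90, 91, 99, 119, 138, 146, 146, 145, 146, 146, 145, 146, 146, 145, 146, 146, 147, 145, 146, 145, 145, 142, 153, 177, 189, 190, 191, 190, 190, 190, 190, 190]
165 [
[... 314 characters left out ...]
 189, 188, 189, 189, 189, 188, 189, 188, 190]
175 [190, 191, 190, 190, 190, 190, 190, 191, 190, 190, 190, 190, 190, 191, 191, 184, 162, 153, 163, 163, 146, 131, 132, 139, 144, 147, 138, 115, 101, 100, 104, 100, 92, 87, 88, 89, 91, 93, 92, 93, 92, 85, 84, 94, 99, 93, 83, 96, 126, 140, 137, 130, 124, 126, 146, 169, 184, 189, 190, 190, 190, 190, 191, 190, 190, 189, 189, 189, 188, 188, 188, 188, 188, 189, 189, 189]
ring ((272.1805419921875, 144.7269744873047), (101.56922149658203, 103.72791290283203), 174.03367614746094) [ 596.30108041 -200.94082872   33.        ]
marks [ 595.19923814 -202.50148512   33.        ] -25.527192323244428
(np.float64(276.0365075764219), np.float64(144.95834841076044))
```

```bash
python3 - <<'E'
from h import *
w=dict(np.load("w5.npz"));g=cv2.cvtColor(w["img"],cv2.COLOR_BGR2GRAY)
p=np.array([551.33,-234.07,172.6]);x=np.array([.83,.557,0]);y=np.array([.557,-.83,0])
e1,e2=plane(w,271.6,122,51),plane(w,273.6,175,51);c=plane(w,272.5,147,51)
print(c,np.degrees(np.arctan2(*(e1-e2)[[1,0]])),"tool",(c-p)@x,(c-p)@y)
for z in(216.9,):
  print(proj(w,p+[0,0,z-p[2]]),proj(w,p+22*x+[0,0,z-p[2]]))
print("head top centre via ring/mean", [((np.array(q+(51,))-p)@x,(np.array(q+(51,))-p)@y) for q in((596.3,-200.9),(595.2,-202.5))])
for r in(258,280,345):print(g[r,236:312].tolist())
E
```

```text
[ 595.52611154 -202.00318375   51.        ] 35.90080194324039 tool 54.5439892355006 -1.9982233605638733
(np.float64(273.88496729303165), np.float64(306.93543540598773)) (np.float64(273.7659236214559), np.float64(253.55246109632344))
head top centre via ring/mean [(np.float64(55.80078999999992), np.float64(-2.4828100000000326)), (np.float64(53.99659), np.float64(-1.7675099999999873))]
[71, 70, 71, 72, 71, 71, 71, 72, 72, 72, 72, 72, 72, 61, 38, 14, 15, 26, 30, 26, 20, 12, 13, 11, 13, 11, 14, 9, 12, 11, 12, 10, 10, 12, 13, 10, 10, 13, 10, 11, 14, 11, 11, 12, 9, 13, 11, 10, 10, 9, 9, 14, 9, 11, 11, 13, 10, 15, 13, 16, 26, 31, 26, 18, 13, 33, 58, 70, 72, 72, 72, 71, 71, 72, 73, 71]
[71, 71, 72, 71, 72, 73, 71, 73, 70, 62, 41, 20, 13, 11, 10, 12, 10, 14, 13, 14, 9, 10, 12, 13, 12, 11, 10, 15, 10, 14, 13, 16, 8, 14, 13, 14, 13, 11, 16, 12, 11, 13, 13, 15, 11, 10, 14, 11, 12, 12, 11, 11, 12, 13, 17, 16, 17, 14, 13, 11, 13, 11, 11, 11, 9, 7, 13, 9, 13, 31, 55, 68, 71, 73, 71, 72]
[61, 62, 61, 60, 49, 35, 19, 15, 47, 118, 171, 181, 155, 106, 55, 17, 13, 6, 13, 14, 13, 12, 11, 11, 12, 16, 9, 9, 14, 14, 11, 14, 14, 14, 13, 10, 17, 15, 9, 14, 14, 9, 14, 10, 13, 11, 14, 12, 14, 11, 16, 11, 13, 12, 12, 11, 14, 14, 14, 11, 12, 15, 13, 10, 14, 47, 87, 114, 122, 115, 86, 46, 19, 19, 27, 46]
```

Request:
arm_command(
  deltas=[
    {"rot": [0,0,0],"slide": [27.4,-1.4,0],"grip": 10},
    {"rot": [0,0,0],"slide": [27.4,-1.4,0],"grip": 10},
    {"rot": [0,0,-0.035],"slide": [0,0,0],"grip": 10},
    {"rot": [0,0,0],"slide": [0,0,20],"grip": 10},
    {"rot": [0,0,0],"slide": [0,0,15],"grip": 10},
    {"rot": [0,0,0],"slide": [0,0,8],"grip": 10},
    {"rot": [0,0,0],"slide": [0,0,0],"grip": 10},
    {"rot": [0,0,0],"slide": [0,0,0],"grip": 10},
  ],
)

```text
time: 7.95
tcp_pos: [595.3, -201.5, 130.2]
orientation: [[0.81, 0.587, -0.0], [0.587, -0.81, 0.0], [-0.0, -0.0, -1.0]]
ft_force: [0.4, 0.6, -1.3]
gripper_width: 0.234
grip_force: 50.0
```

Request:
arm_command(
  deltas=[
    {"rot": [0,0,0],"slide": [0,0,4],"grip": 10},
    {"rot": [0,0,0],"slide": [0,0,4],"grip": 10},
    {"rot": [0,0,0],"slide": [0,0,0],"grip": 10},
    {"rot": [0,0,0],"slide": [0,0,0],"grip": 10},
  ],
)

```text
time: 8.35
tcp_pos: [595.4, -201.4, 122.0]
orientation: [[0.809, 0.587, -0.0], [0.587, -0.809, 0.0], [-0.0, -0.0, -1.0]]
ft_force: [-0.7, -0.6, -1.8]
gripper_width: 0.235
grip_force: 50.0
```

```bash
python3 - <<'E'
from h import *
st=state();R=st["orientation"];print(st["time"],st["tcp_pos"],np.degrees(np.arctan2(R[1,0],R[0,0])),R.round(3).tolist(),st["ft_force"],st["moment"],st["joint_pos"].round(2))
s,d=shot("scene"),shot("side")
f=lambda c,x,y:cv2.resize(c["img"][y:y+100,x:x+100],(400,400),interpolation=cv2.INTER_CUBIC)
cv2.imwrite("pics/s6.png",np.hstack([f(s,140,220),f(d,270,100)]))
E
```

```text
8.35 [ 595.36915329 -201.37790097  122.03793504] 35.96669736140081 [[0.809, 0.587, -0.0], [0.587, -0.809, 0.0], [-0.0, -0.0, -1.0]] [-0.74820573 -0.55070514 -1.7619692 ] [-0.03493189  0.05051469 -0.02908292] [-0.41  0.27  1.51 -0.    1.36  0.54]
```

View pics/s6.png

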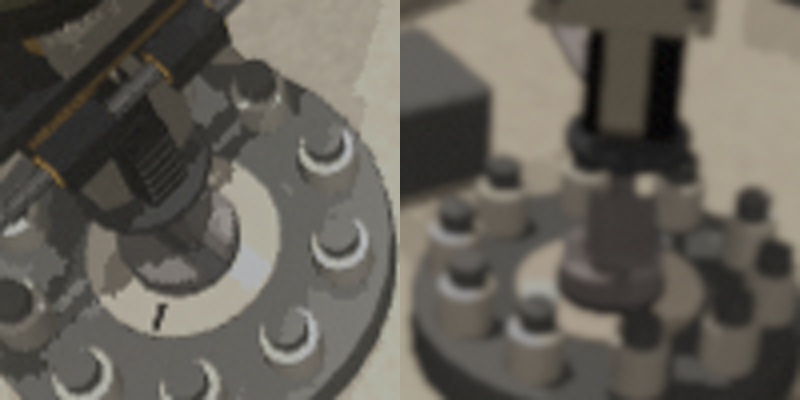

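The blade is entering the slot: in the left crop it sits in line with the slot at (190,230), and there is no contact force. I go the rest of the way down.

Request:
arm_command(
  deltas=[
    {"rot": [0,0,0],"slide": [0,0,2],"grip": 10},
    {"rot": [0,0,0],"slide": [0,0,2],"grip": 10},
    {"rot": [0,0,0],"slide": [0,0,2],"grip": 10},
    {"rot": [0,0,0],"slide": [0,0,2],"grip": 10},
    {"rot": [0,0,0],"slide": [0,0,0],"grip": 10},
    {"rot": [0,0,0],"slide": [0,0,0],"grip": 10},
  ],
)

```text
time: 9.05
tcp_pos: [595.3, -201.4, 113.9]
orientation: [[0.809, 0.587, -0.0], [0.587, -0.809, 0.0], [-0.0, -0.0, -1.0]]
ft_force: [0.1, -0.7, -1.7]
gripper_width: 0.233
grip_force: 50.0
```

Request:
arm_command(
  deltas=[
    {"rot": [0,0,0.08],"slide": [0,0,0],"grip": 10},
    {"rot": [0,0,0.08],"slide": [0,0,0],"grip": 10},
    {"rot": [0,0,0.08],"slide": [0,0,0],"grip": 10},
    {"rot": [0,0,0.08],"slide": [0,0,0],"grip": 10},
    {"rot": [0,0,0.08],"slide": [0,0,0],"grip": 10},
    {"rot": [0,0,0.08],"slide": [0,0,0],"grip": 10},
    {"rot": [0,0,0],"slide": [0,0,0],"grip": 10},
  ],
)

```text
time: 9.75
tcp_pos: [595.4, -201.4, 114.1]
orientation: [[0.989, 0.146, 0.0], [0.146, -0.989, 0.0], [0.0, -0.0, -1.0]]
ft_force: [-0.4, 0.5, -1.1]
gripper_width: 0.23
grip_force: 50.0
```

```bash
cat > s.py <<'E'
from h import *
st=state();R=st["orientation"];print(st["time"],st["tcp_pos"].round(1),np.degrees(np.arctan2(R[1,0],R[0,0])).round(2),R[2].round(3),st["ft_force"].round(2),st["moment"].round(3),st["joint_pos"].round(2))
E
python3 s.py
```

```text
9.75 [ 595.4 -201.4  114.1] 8.39 [ 0. -0. -1.] [-0.42  0.55 -1.14] [0.063 0.294 0.048] [-0.41  0.27  1.52  0.    1.35  1.02]
```

Request:
arm_command(
  deltas=[
    {"rot": [0,0,0.08],"slide": [0,0,0],"grip": 10},
    {"rot": [0,0,0.08],"slide": [0,0,0],"grip": 10},
    {"rot": [0,0,0.08],"slide": [0,0,0],"grip": 10},
    {"rot": [0,0,0.08],"slide": [0,0,0],"grip": 10},
    {"rot": [0,0,0.08],"slide": [0,0,0],"grip": 10},
    {"rot": [0,0,0.08],"slide": [0,0,0],"grip": 10},
    {"rot": [0,0,0.08],"slide": [0,0,0],"grip": 10},
    {"rot": [0,0,0.06],"slide": [0,0,0],"grip": 10},
    {"rot": [0,0,0],"slide": [0,0,0],"grip": 10},
  ],
)

```text
time: 10.65
tcp_pos: [595.3, -201.4, 114.1]
orientation: [[0.891, -0.454, -0.0], [-0.454, -0.891, -0.0], [-0.0, 0.0, -1.0]]
ft_force: [-0.9, -0.5, -1.5]
gripper_width: 0.23
grip_force: 50.0
```

```bash
python3 s.py
```

```text
10.65 [ 595.3 -201.4  114.1] -26.98 [-0.  0. -1.] [-0.94 -0.49 -1.51] [0.047 0.461 0.072] [-0.41  0.27  1.52 -0.    1.35  1.63]
```

Request:
arm_command(
  deltas=[
    {"rot": [0,0,0.04],"slide": [0,0,0],"grip": 10},
    {"rot": [0,0,0.04],"slide": [0,0,0],"grip": 10},
    {"rot": [0,0,0.04],"slide": [0,0,0],"grip": 10},
    {"rot": [0,0,0],"slide": [0,0,0],"grip": 10},
  ],
)

```text
time: 11.05
tcp_pos: [595.3, -201.4, 114.1]
orientation: [[0.831, -0.556, -0.0], [-0.556, -0.831, -0.0], [-0.0, 0.0, -1.0]]
ft_force: [-1.3, -0.4, -0.6]
gripper_width: 0.23
grip_force: 50.0
```

```bash
python3 s.py
```

```text
11.05 [ 595.3 -201.4  114.1] -33.79 [-0.  0. -1.] [-1.33 -0.45 -0.59] [-0.011  0.607  0.099] [-0.41  0.27  1.52 -0.    1.35  1.75]
```

Request:
arm_command(
  deltas=[
    {"rot": [0,0,0.03],"slide": [0,0,0],"grip": 10},
    {"rot": [0,0,0.03],"slide": [0,0,0],"grip": 10},
    {"rot": [0,0,0],"slide": [0,0,0],"grip": 10},
  ],
)

```text
time: 11.35
tcp_pos: [595.2, -201.5, 114.1]
orientation: [[0.796, -0.605, -0.0], [-0.605, -0.796, -0.0], [-0.0, 0.0, -1.0]]
ft_force: [-2.5, 0.5, -0.1]
gripper_width: 0.236
grip_force: 50.0
```

```bash
python3 s.py
```

```text
11.35 [ 595.2 -201.5  114.1] -37.22 [-0.  0. -1.] [-2.5   0.48 -0.12] [-0.013  0.775  0.152] [-0.41  0.27  1.52 -0.    1.35  1.81]
```

Request:
arm_command(
  deltas=[
    {"rot": [0,0,0.03],"slide": [0,0,0],"grip": 10},
    {"rot": [0,0,0.03],"slide": [0,0,0],"grip": 10},
    {"rot": [0,0,0],"slide": [0,0,0],"grip": 10},
    {"rot": [0,0,0],"slide": [0,0,0],"grip": 10},
  ],
)

```text
time: 11.75
tcp_pos: [595.2, -201.5, 114.1]
orientation: [[0.759, -0.651, -0.0], [-0.651, -0.759, -0.0], [-0.0, 0.001, -1.0]]
ft_force: [-3.0, -1.8, 0.6]
gripper_width: 0.231
grip_force: 50.1
```

```bash
python3 s.py
```

```text
11.75 [ 595.2 -201.5  114.1] -40.64 [-0.     0.001 -1.   ] [-3.01 -1.83  0.59] [-0.218  1.005  0.733] [-0.41  0.27  1.52 -0.    1.35  1.87]
```

The moment jumped to 0.73 N m, so the screw is at its hard stop. I ease the blade off, lift it out, step back and check the slot.

Request:
arm_command(
  deltas=[
    {"rot": [0,0,-0.08],"slide": [0,0,0],"grip": 10},
    {"rot": [0,0,-0.08],"slide": [0,0,0],"grip": 10},
    {"rot": [0,0,0],"slide": [0,0,0],"grip": 10},
    {"rot": [0,0,0],"slide": [0,0,-5],"grip": 10},
    {"rot": [0,0,0],"slide": [0,0,-8],"grip": 10},
    {"rot": [0,0,0],"slide": [0,0,-15],"grip": 10},
    {"rot": [0,0,0],"slide": [0,0,-17],"grip": 10},
    {"rot": [0,0,0],"slide": [0,0,-17],"grip": 10},
    {"rot": [0,0,0],"slide": [-28,0,0],"grip": 10},
    {"rot": [0,0,0],"slide": [-28,0,0],"grip": 10},
    {"rot": [0,0,0],"slide": [0,0,0],"grip": 10},
    {"rot": [0,0,0],"slide": [0,0,0],"grip": 10},
  ],
)

```text
time: 12.95
tcp_pos: [548.2, -172.1, 177.7]
orientation: [[0.851, -0.524, 0.002], [-0.524, -0.851, -0.001], [0.002, -0.0, -1.0]]
ft_force: [0.7, -0.9, -1.5]
gripper_width: 0.235
grip_force: 50.0
```

```bash
python3 s.py; python3 - <<'E'
from h import *
w=shot("wrist","w7")
E
```

```text
12.95 [ 548.2 -172.1  177.7] -31.63 [ 0.002 -0.    -1.   ] [ 0.67 -0.93 -1.45] [ 0.047  0.13  -0.026] [-0.39  0.08  1.62 -0.    1.44  1.73]
```

View pics/w7.png

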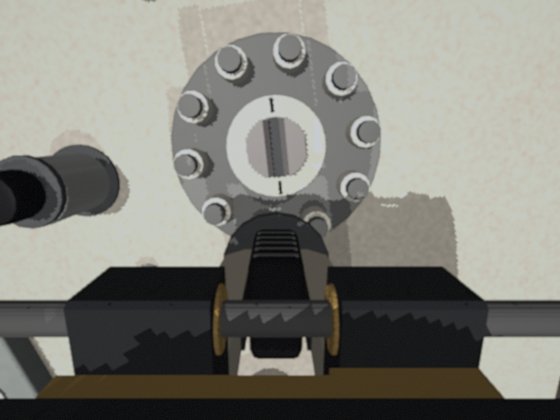

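The picture confirms it: the slot, from (272,118) to (279,175), lies in line with the marks at (271,104) and (281,186). I take the driver back over its cup.

Request:
arm_command(
  deltas=[
    {"rot": [0,0,0],"slide": [-35.4,-24,0],"grip": 10},
    {"rot": [0,0,0],"slide": [-35.4,-24,0],"grip": 10},
    {"rot": [0,0,0],"slide": [-35.4,-24,0],"grip": 10},
    {"rot": [0,0,0],"slide": [-35.4,-24,0],"grip": 10},
    {"rot": [0,0,-0.136],"slide": [0,0,0],"grip": 10},
    {"rot": [0,0,-0.136],"slide": [0,0,0],"grip": 10},
    {"rot": [0,0,-0.136],"slide": [0,0,0],"grip": 10},
    {"rot": [0,0,-0.136],"slide": [0,0,0],"grip": 10},
    {"rot": [0,0,-0.136],"slide": [0,0,0],"grip": 10},
    {"rot": [0,0,-0.136],"slide": [0,0,0],"grip": 10},
    {"rot": [0,0,0],"slide": [0,0,0],"grip": 10},
    {"rot": [0,0,0],"slide": [0,0,0],"grip": 10},
  ],
)

```text
time: 14.2
tcp_pos: [478.3, -16.2, 176.6]
orientation: [[0.967, 0.257, 0.001], [0.257, -0.967, -0.0], [0.001, 0.0, -1.0]]
ft_force: [0.2, 1.2, -2.2]
gripper_width: 0.234
grip_force: 50.0
```

```bash
python3 s.py
```

```text
14.2 [478.3 -16.2 176.6] 14.87 [ 0.001  0.    -1.   ] [ 0.2   1.23 -2.18] [-0.053  0.169 -0.013] [-0.14 -0.18  1.87 -0.    1.45  1.17]
```

Request:
arm_command(
  deltas=[
    {"rot": [0,0,0],"slide": [-0.5,0,20],"grip": 10},
    {"rot": [0,0,0],"slide": [0,0,10],"grip": 10},
    {"rot": [0,0,0],"slide": [0,0,7],"grip": 10},
    {"rot": [0,0,0],"slide": [0,0,0],"grip": 10},
  ],
)

```text
time: 14.6
tcp_pos: [476.3, -16.1, 137.9]
orientation: [[0.966, 0.26, -0.002], [0.26, -0.966, 0.0], [-0.002, -0.001, -1.0]]
ft_force: [-0.4, -0.3, -1.9]
gripper_width: 0.231
grip_force: 50.0
```

Request:
arm_command(
  deltas=[
    {"rot": [0,0,0],"slide": [0,0,10],"grip": 10},
    {"rot": [0,0,0],"slide": [0,0,10],"grip": 10},
    {"rot": [0,0,0],"slide": [0,0,10],"grip": 10},
    {"rot": [0,0,0],"slide": [0,0,10],"grip": 10},
    {"rot": [0,0,0],"slide": [0,0,6],"grip": 10},
    {"rot": [0,0,0],"slide": [0,0,0],"grip": 10},
    {"rot": [0,0,0],"slide": [0,0,0],"grip": 10},
  ],
)

```text
time: 15.3
tcp_pos: [477.0, -16.1, 93.0]
orientation: [[0.965, 0.261, -0.0], [0.261, -0.965, 0.0], [-0.0, -0.0, -1.0]]
ft_force: [-0.7, -0.3, -2.3]
gripper_width: 0.233
grip_force: 50.0
```

Request:
arm_command(
  deltas=[
    {"rot": [0,0,0],"slide": [0.5,0,2],"grip": 10},
    {"rot": [0,0,0],"slide": [0,0,1.5],"grip": 10},
    {"rot": [0,0,0],"slide": [0,0,0.5],"grip": 10},
    {"rot": [0,0,0],"slide": [0,0,0],"grip": 10},
  ],
)

```text
time: 15.7
tcp_pos: [477.6, -16.0, 89.1]
orientation: [[0.965, 0.261, 0.0], [0.261, -0.965, -0.0], [0.0, 0.0, -1.0]]
ft_force: [-0.3, -0.1, -1.2]
gripper_width: 0.233
grip_force: 50.0
```

Nearly seated. I release and go up.

Request:
arm_command(
  deltas=[
    {"rot": [0,0,0],"slide": [0,0,0.3],"grip": 10},
    {"rot": [0,0,0],"slide": [0,0,0],"grip": 26},
    {"rot": [0,0,0],"slide": [0,0,0],"grip": 40},
    {"rot": [0,0,0],"slide": [0,0,0],"grip": 60},
    {"rot": [0,0,0],"slide": [0,0,0],"grip": 60},
    {"rot": [0,0,0],"slide": [0,0,0],"grip": 60},
    {"rot": [0,0,0],"slide": [0,0,-15],"grip": 60},
    {"rot": [0,0,0],"slide": [0,0,-30],"grip": 60},
    {"rot": [0,0,0],"slide": [0,0,-40],"grip": 60},
    {"rot": [0,0,0],"slide": [0,0,-40],"grip": 60},
    {"rot": [0,0,0],"slide": [-30,0,-20],"grip": 60},
    {"rot": [0,0,0],"slide": [0,0,0],"grip": 60},
    {"rot": [0,0,0],"slide": [0,0,0],"grip": 60},
  ],
)

```text
time: 17.0
tcp_pos: [449.0, -23.9, 234.1]
orientation: [[0.966, 0.26, 0.002], [0.26, -0.966, -0.0], [0.002, 0.001, -1.0]]
ft_force: [-0.5, 0.5, 0.1]
gripper_width: 0.647
grip_force: 0.0
```

```bash
python3 s.py; python3 - <<'E'
from h import *
w,d=shot("wrist"),shot("side")
cv2.imwrite("pics/f8.png",np.hstack([cv2.resize(w["img"],(400,300)),cv2.resize(d["img"],(400,300))]))
E
```

```text
17.0 [449.  -23.9 234.1] 15.08 [ 0.002  0.001 -1.   ] [-0.48  0.53  0.05] [-0.012  0.188 -0.013] [-0.17 -0.3   1.86  0.    1.57  1.14]
```

View pics/f8.png

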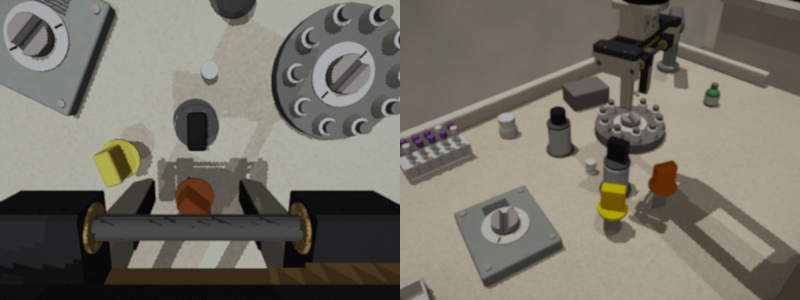

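The driver is upright in its cup (handle at (197,130) in the left picture, (617,152) in the right), the gripper is clear, and the slot still lines up with the marks.

```bash
python3 -c "from workcell import *;print(job_done())"
```

```text
the job is handed in; nothing more can be done
None
```

The screw is turned clockwise to its stop with the slot in line with the marks, the driver is back upright in its cup and released, and the job was handed in at about 17 s.

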